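Reset the ratchet pick-list board to its second notch

TASK

The pick-list board on the packing desk is propped too steep. Push its yellow edge up past the top notch so that the pawl lets go, let the board come all the way down flat so that the pawl re-engages, then raise it again and leave it standing by itself in the second notch from the bottom. Leave the tin, the mouse and the scanner where they are.

Things in the scene. Friction and masses are not known exactly. Their poses are not given: they have to be found in the camera images.
- stand: Grey document stand fixed to the desk; origin on the desk under its middle. +x: away from the robot, to the board's hinge; +y: ratchet side; z up. Base plate x -45..155, y -168..192 mm, 12 mm thick. Hinge posts at x 100, y +-136, 132 mm high. A bar at x -5 mm carries the flat board (posts at y +-112); from it to the free edge at x -70 the space under the board is open, 115 mm high.
- hinge (a point): Middle of the board's hinge line, 100 mm along +x and 120 mm above the stand's origin. The hinge line runs along the stand's y.
- edge (a point): Middle of the board's free edge, the yellow one, at half the board's thickness, 170 mm from the hinge line. It faces the robot when the board is flat and swings up and away from the robot.
- board (a joint): Tilt of the plywood board, 170 mm from hinge to free edge, 250 wide, 10 thick, about 0.5 kg (2 to 4 N lifts the edge). 0 = flat, mid-plane 120 mm up; grows as the edge rises; stop at 1.30 rad. Notches: 0.28, 0.48 (second), 0.68, 0.88, 1.08; while the pawl is in, it cannot sink past the last notch passed. Starts in the third or a higher one. Damped: alone it sinks at up to 1.1 rad/s.
- pawl (a joint): Pawl, with a weighted red knob. 0 = in: knob leans away from the robot, notches hold. 0.72 = out: knob leans toward the robot, board sinks freely. It tips over at about 0.37; passing a notch nudges it to 0.15 and it falls back. Raising the board past about 1.2 rad (go to 1.25) throws it out; the last 0.1 rad down to flat brings it in. Raise slower than 1 rad/s or a notch may throw it out.
- knob (a point): Centre of the pawl's red ball, 26 mm in diameter, beside the board on the stand's +y side, 176 mm from the stand's middle line. It need not be touched.
- tin_centre (a point): Centre of an upright food tin with a green label, 74 mm in diameter, 100 mm tall, standing to the robot's right of the stand. Bystander.
- mouse: Black computer mouse, 105 x 60 x 24 mm, on the desk to the robot's right of the stand; origin under its centre. Bystander.
- scanner: Black and grey hand scanner lying on the desk to the robot's left of the stand, 190 mm long, up to 60 mm wide and 36 mm high; origin under its grip. Bystander.

How it is judged:
On the way, in this order (a step that is already met when the one before it is completed fails the run):
1. the board has been raised past the top notch and the pawl has been thrown out (value of joint board above 1.12 rad and value of joint pawl above 0.5 rad), for 0.05 s.
2. the board is down flat and the pawl is in again (value of joint board below 0.05 rad and value of joint pawl below 0.1 rad), for 0.05 s.
At the end, for the whole second after the job is handed in: The board stands still in the second notch (0.48 rad, within 0.04), the pawl is in (below 0.08 rad) and carries it, and the tin, the mouse and the scanner are within 30 mm of where they were (value of joint board between 0.44 and 0.52 rad and value of joint pawl below 0.08 rad and velocity of joint board between -0.05 and 0.05 rad/s and distance of each of tin_centre, mouse, scanner from where it was at the start of the episode below 0.03 m); the robot touches nothing.
It fails at once if the tin, the mouse or the scanner is moved by more than 30 mm (distance of any of tin_centre, mouse, scanner from where it was at the start of the episode above 0.03 m).
It also fails if it takes over 53 s, if anything falls off the work surface, if the arm or the gripper's body presses on something with over 40 N, if the wrist force passes 120 N, or if a joint passes its speed limit or range.

ROBOT

A 7-joint arm with a two-finger parallel gripper is mounted at the origin on the work surface. World frame = base frame: x ahead of the robot, y to its left, z up, the work surface at z = 0. Lengths are in m, angles in rad, forces in N, time in s.
With the tool pointing down it reaches from about 0.4 to 0.875 m from the base axis. Payload 4.4 kg.
Tool frame: the origin (TCP) lies midway between the tips of the shut fingers; the grasp point (between the pads) lies 19 mm behind it; z points along the fingers, y is the line along which they close (so a half turn about z gives the same grasp; the last joint's range is limited). The gripper opens to 85 mm and grips with 20 to 120 N. Pads are 22 mm wide; open, the fingers measure 114 mm over their backs; the gripper's body (76 mm by 85 mm) begins 54 mm behind the grasp point. The pads swing forward as they close: fully open they stand 13 mm farther back than shut.
Start: joints at [-1.331, 0.628, 0.038, 1.517, -0.027, 0.996, -0.02], TCP at [0.196, 0.62, 0.231] pointing down, gripper open.
Joint ranges: [-3.06, 3.06], [-0.37, 2.12], [-1.25, 1.32], [0.18, 2.47], [-1.1, 4.24], [0.23, 1.98], [-2.94, 2.94]. Speed limits (rad/s): [2.57, 2.57, 3.14, 3.14, 3.14, 3.14, 3.14].

INTERFACE

Orientations are given as a 3x3 rotation matrix whose columns are the frame's x, y, z axes.
In Python, from workcell import bot gives the robot as it stands.
- The arm moves only by the shell command python3 -m pendant 'ROWS'. ROWS is JSON, a list of rows, each a list of 3 entries, a list of its own where there are three numbers: the shift along the tool's x, y, z in m, then the turn, a rotation vector about the tool's x, y, z in rad, then the opening, from -1 (shut) to 1 (fully open). In form: [[[dx, dy, dz], [ax, ay, az], fingers], ...]. A call has exactly 8 rows; each row shifts and turns the commanded pose from where the row before left it, along the tool's axes as they then stand; what a row does not reach is not made up. A row lasts 1/10 s, in which the tool goes at most 50 mm and 8.59 degrees, less where a joint would pass 70% of its speed; a pose out of reach is approached as far as the arm can. A call is refused whole if a number of a shift passes 0.05 or a number of a turn 0.15, either way. A call with a gripper value outside its range is refused whole. The fingers move at their own pace and stop on an object; the grip force is fixed at half the most. Time passes only in rows, so rows that do not move let the fingers close, or fill a call up. It gives the time, the measured TCP pose, the force, the opening and the grip force at its end, in the units of the state.
- bot.sense(): the state, without advancing time (a new reading comes with each control period).
- bot.grab_frame(name): name is "side" or "top"; returns (picture, depth): 384x512x3 uint8, red, green, blue; 384x512 float32, m along the optical axis (not along the pixel's ray), 0 where there is no reading.
- bot.get_calibration(name): a dict with "K" (3x3 intrinsics, pixels), "rvec" (rotation vector, rad) and "tvec" (3), from world to camera coordinates, as OpenCV has them. Camera axes: x right, y down, z forward; pixel columns grow to the right and rows downward; lengths in m; the calibration is good to about 2 mm. A picture is of the moment at which its call begins. get_calibration takes no time and is no camera call.
- bot.hand_in(): hands the job in; it is judged then, once.
The state is a dict: "clock": time; "joint_positions": joint angles; "dq": joint speeds; "joint_efforts": joint torques, N m; "eef_pos": TCP position; "tool_rot": TCP orientation; "ft_force": force on the tool from outside, world axes, zero at the start; "ft_torque": the same for the moment, N m; "opening": finger opening in m; "grasp_force": force on a finger pad.
Only numpy, scipy, OpenCV 4.12 (cv2) and the standard library are available. Lean on these libraries where they do the work, as an engineer would, in place of code of your own. Each camera call takes 0.05 s, during which the arm holds its last target. There are 200 camera calls.

## Working session

There is one attempt and no reset: what is moved stays moved. The work goes in short steps, Python scripts to look and compute and a shell command to move; the robot and the scene stay as the last step left them, time stands still between calls to the robot, and variables do not carry over. Pictures are saved under pics/ and viewed, at most 10 in all, crops included, and the job is handed in when it is done.

```bash
ls; mkdir -p pics; cat > h.py <<'E'
import numpy as np,cv2
from workcell import bot
def cal(n):
    c=bot.get_calibration(n);R=cv2.Rodrigues(np.array(c["rvec"],float))[0];return np.array(c["K"]),R,np.array(c["tvec"],float).ravel()
def pts(n,d):
    K,R,t=cal(n);v,u=np.mgrid[:384,:512]
    c=np.stack([(u-K[0,2])/K[0,0]*d,(v-K[1,2])/K[1,1]*d,d],-1)
    return (c-t)@R
def mask(im,name):
    h=cv2.cvtColor(im,cv2.COLOR_RGB2HSV);H,S,V=h[...,0],h[...,1],h[...,2]
    return {'y':(H>20)&(H<34)&(S>140)&(V>90),'r':((H<8)|(H>172))&(S>150)&(V>70),'g':(H>40)&(H<85)&(S>80)}[name]
E
python3 - <<'E'
from h import *
ims=[]
for n in("side","top"):
    im,d=bot.grab_frame(n);np.savez(n,im=im,d=d);P=pts(n,d);ims.append(im)
    K,R,t=cal(n);print(n,"cam at",-R.T@t)
    for c in"yrg":
        m=mask(im,c)&(d>0);print(c,m.sum())
        if m.sum():
            q=P[m];vv,uu=np.nonzero(m);print(np.median(q,0).round(3),np.percentile(q,3,0).round(3),np.percentile(q,97,0).round(3),uu.min(),uu.max(),vv.min(),vv.max())
    cv2.imwrite(f"pics/{n}0.png",im[...,::-1])
s=bot.sense();print(s["clock"],s["eef_pos"],s["tool_rot"],s["opening"])
E
```

```text
pics
side cam at [1.4784465  0.21231125 1.02804506]
y 3291
[-0.976  0.114 -0.113] [-1.072 -0.139 -0.197] [0.913 0.483 0.252] 192 439 7 326
r 691
[-1.014  0.259 -0.382] [-1.052 -0.022 -0.407] [0.532 0.493 0.161] 271 405 53 176
g 328
[ 0.689 -0.247  0.049] [ 0.055 -0.287  0.022] [0.699 0.015 0.37 ] 5 508 15 338
top cam at [ 0.46185323 -0.02206268  1.01064254]
y 3479
[0.589 0.014 0.003] [ 0.175 -0.634 -0.002] [0.927 0.502 0.255] 0 511 57 344
r 68
[0.522 0.134 0.165] [0.511 0.125 0.159] [0.533 0.143 0.171] 202 210 201 211
g 221
[ 0.631 -0.236  0.042] [ 0.395 -0.276  0.01 ] [0.875 0.673 0.075] 0 384 66 285
0.1 [0.19545242 0.61932244 0.23046952] [[-9.53609654e-01  3.01045369e-01 -5.60276602e-04]
 [ 3.01045889e-01  9.53608202e-01 -1.66431044e-03]
 [ 3.32514116e-05 -1.75577147e-03 -9.99998458e-01]] 0.08545162032201543
```

View pics/side0.png

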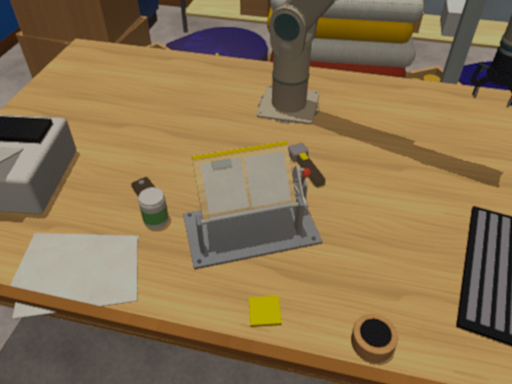

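View pics/top0.png

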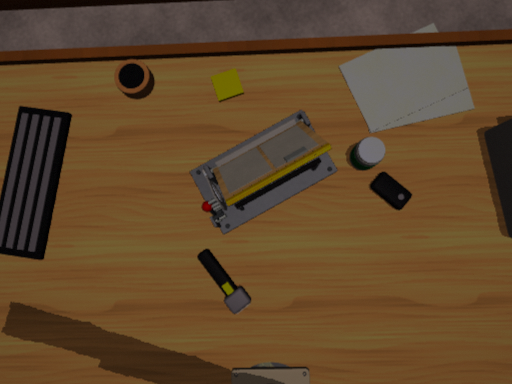

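The side view shows the board steep, with its yellow edge from (192,157) to (290,147), the knob at (306,173), the tin at (152,207), the mouse at (143,186) and the scanner at (308,165). In the top view the base plate corners are at about (191,173), (303,112), (337,168) and (228,231). The yellow edge runs from (228,203) to (330,147), the knob is at (207,206), the tin at (368,152), the mouse at (390,190) and the scanner at about (222,280).

```bash
cat >> h.py <<'E'
def ray(n,uv,z):
    K,R,t=cal(n);C=-R.T@t;r=R.T@np.linalg.inv(K)@np.array([uv[0],uv[1],1.]);return C+r*(z-C[2])/r[2]
E
python3 - <<'E'
from h import *
z=np.load("top.npz");im,d=z["im"],z["d"];P=pts("top",d)
# plate: low grey points
hsv=cv2.cvtColor(im,cv2.COLOR_RGB2HSV)
v,u=np.mgrid[:384,:512];roi=(u>180)&(u<345)&(v>100)&(v<240)
m=roi&(hsv[...,1]<70)&(P[...,2]>0.004)&(P[...,2]<0.02)
m2=cv2.morphologyEx(m.astype(np.uint8),cv2.MORPH_OPEN,np.ones((2,2)))
n,l,s,_=cv2.connectedComponentsWithStats(m2);print(s[1:][s[1:,4]>40])
q=P[(m2>0)][:,:2].astype(np.float32);r=cv2.minAreaRect(q);print("plate rect",r,cv2.boxPoints(r).round(3).tolist())
c=[ray("top",p,0.012)[:2] for p in[(191,173),(303,112),(337,168),(228,231)]];print(np.round(c,3),[np.linalg.norm(c[i]-c[i-1]).round(3) for i in range(4)])
ym=mask(im,'y')&roi&(u>215)&(v>135);q=P[ym];uu=u[ym]
print("yellow",ym.sum(),[q[abs(uu-a)<3].mean(0).round(3).tolist() for a in(233,255,280,305,325)])
z=np.load("side.npz");im,d=z["im"],z["d"];P=pts("side",d)
ym=mask(im,'y')&(u>188)&(u<292)&(v>138)&(v<163);q=P[ym];uu=u[ym]
print("side yellow",[q[abs(uu-a)<3].mean(0).round(3).tolist() for a in(200,220,245,270,285)])
# tall objects heights from top
z=np.load("top.npz");P=pts("top",z["d"])
for nm,(a,b,c,e) in dict(tin=(350,388,135,172),mouse=(368,412,170,210),scan=(195,252,248,315)).items():
    q=P[c:e,a:b].reshape(-1,3);q=q[q[:,2]>0.012];print(nm,q.min(0).round(3),q.max(0).round(3))
E
```

```text
[[ 255  112   47   28  196]
 [ 192  139   62   63  576]
 [ 221  154  117   81 2035]]
plate rect ((0.6002758145332336, -0.012981504201889038), (0.25380638241767883, 0.3600647449493408), 27.5741024017334) [[0.40400001406669617, 0.08799999952316284], [0.5709999799728394, -0.23100000619888306], [0.7960000038146973, -0.11400000005960464], [0.6290000081062317, 0.20499999821186066]]
[[ 0.627  0.203]
 [ 0.789 -0.114]
 [ 0.628 -0.201]
 [ 0.464  0.103]] [np.float64(0.192), np.float64(0.356), np.float64(0.183), np.float64(0.345)]
yellow 742 [[0.529, 0.061, 0.253], [0.544, 0.016, 0.232], [0.549, -0.039, 0.194], [0.609, -0.092, 0.253], [0.631, -0.134, 0.253]]
side yellow [[0.582, -0.145, 0.204], [0.588, -0.087, 0.231], [0.511, -0.039, 0.192], [0.489, 0.027, 0.201], [0.468, 0.064, 0.2]]
tin [ 0.462 -0.306  0.012] [ 0.692 -0.022  1.011]
mouse [ 0.462 -0.393  0.012] [ 0.613 -0.022  1.011]
scan [ 0.247 -0.022  0.012] [0.462 0.186 1.011]
```

```bash
python3 -m pendant '[[[-0.02,-0.025,-0.01],[0,0,0],-1],[[-0.03,-0.039,-0.01],[0,0,0],-1],[[-0.03,-0.039,-0.01],[0,0,0],-1],[[-0.03,-0.039,-0.01],[0,0,0],-1],[[-0.03,-0.039,-0.01],[0,0,0],-1],[[-0.03,-0.039,-0.01],[0,0,0],-1],[[-0.03,-0.039,-0.01],[0,0,0],-1],[[-0.03,-0.039,0],[0,0,0],-1]]'
python3 -m pendant '[[[-0.03,-0.039,0],[0,0,0],-1],[[-0.03,-0.039,0],[0,0,0],-1],[[-0.03,-0.039,0],[0,0,0],-1],[[-0.03,-0.039,0],[0,0,0],-1],[[-0.03,-0.039,0],[0,0,0],-1],[[-0.03,-0.039,0],[0,0,0],-1],[[-0.03,-0.039,0],[0,0,0],-1],[[-0.03,-0.039,0],[0,0,0],-1]]'
python3 -m pendant '[[[0,0,0],[0,0,-0.13],-1],[[0,0,0],[0,0,-0.13],-1],[[0,0,0],[0,0,-0.13],-1],[[0,0,0],[0,0,-0.13],-1],[[0,0,0],[0,0,-0.13],-1],[[0,0,0],[0,0,-0.13],-1],[[0,0,0],[0,-0.1,0],-1],[[0,0,0],[0,-0.1,0],-1]]'
python3 -c "
from h import *
s=bot.sense();print(np.round(s['joint_positions'],2),np.round(s['tool_rot'],3).tolist(),s['eef_pos'],s['clock'])"
```

```text
clock: 0.9
eef_pos: [0.3257, 0.2661, 0.3021]
tool_rot: [[-0.954, 0.301, 0.002], [0.301, 0.954, 0.002], [-0.001, 0.002, -1.0]]
ft_force: [2.5, -0.7, 0.1]
opening: -0.0
grasp_force: 0.0
clock: 1.7
eef_pos: [0.4599, -0.104, 0.301]
tool_rot: [[-0.954, 0.301, -0.0], [0.301, 0.954, 0.0], [0.0, 0.0, -1.0]]
ft_force: [1.4, 0.6, 0.6]
opening: 0.0002
grasp_force: 0.0
clock: 2.5
eef_pos: [0.4604, -0.1017, 0.3009]
tool_rot: [[-0.871, -0.458, 0.18], [-0.449, 0.889, 0.092], [-0.202, -0.001, -0.979]]
ft_force: [-0.7, 0.7, -1.0]
opening: -0.0003
grasp_force: 0.0
[ 0.14  0.22  0.14  2.03 -0.25  0.76  2.49] [[-0.871, -0.458, 0.18], [-0.449, 0.889, 0.092], [-0.202, -0.001, -0.979]] [ 0.46035834 -0.10173086  0.30087225] 2.5
```

```bash
python3 -m pendant '[[[0,0,0],[0,-0.1,0],-1],[[0,0,0],[0,-0.1,0],-1],[[0,0,0],[0,-0.1,0],-1],[[0,0,0],[0,-0.1,0],-1],[[0,0,0],[0,-0.1,0],-1],[[0,0,0],[0,-0.1,0],-1],[[0,0,0],[0,0,0],-1],[[0,0,0],[0,0,0],-1]]'
python3 -c "
from h import *
s=bot.sense();print(np.round(s['joint_positions'],2))"
```

```text
clock: 3.3
eef_pos: [0.4575, -0.1034, 0.2831]
tool_rot: [[-0.778, -0.458, 0.43], [-0.389, 0.889, 0.242], [-0.493, 0.021, -0.87]]
ft_force: [0.1, 0.2, 0.1]
opening: -0.0002
grasp_force: 0.0
[ 1.05  0.26 -0.71  2.23 -0.56  0.44  2.91]
```

```bash
for i in 1 2 ; do python3 -m pendant '[[[0,0,0],[0,0,0.14],-1],[[0,0,0],[0,0,0.14],-1],[[0,0,0],[0,0,0.14],-1],[[0,0,0],[0,0,0.14],-1],[[0,0,0],[0,0,0.14],-1],[[0,0,0],[0,0,0.14],-1],[[0,0,0],[0,0,0.14],-1],[[0,0,0],[0,0,0.14],-1]]' >/dev/null; done
python3 -m pendant '[[[0,0,0],[0,0,0.14],-1],[[0,0,0],[0,0,0.14],-1],[[0,0,0],[0,0,0.14],-1],[[0,0,0],[0,0,0.14],-1],[[0,0,0],[0,0,0.14],-1],[[0,0,0],[0,0,0.14],-1],[[0,0,0],[0,0,0.06],-1],[[0,0,0],[0,0,0],-1]]'
python3 -c "
from h import *
s=bot.sense();print(np.round(s['joint_positions'],2))"
```

```text
clock: 5.7
eef_pos: [0.4589, -0.1005, 0.2843]
tool_rot: [[0.773, 0.466, 0.43], [0.397, -0.885, 0.244], [0.494, -0.017, -0.869]]
ft_force: [-0.6, -0.0, -0.4]
opening: 0.0002
grasp_force: 0.0
[ 0.48  0.21 -0.02  2.24 -0.87  0.56  0.1 ]
```

```bash
python3 -m pendant '[[[0.011,0,0.026],[0,0,0],-1],[[0.012,0,0.027],[0,0,0],-1],[[0.011,0,0.026],[0,0,0],-1],[[0.012,0,0.026],[0,0,0],-1],[[0.01,0,0.001],[0,0,0],-1],[[0.01,0,0.001],[0,0,0],-1],[[0.01,0,0.001],[0,0,0],-1],[[0.008,0,0.001],[0,0,0],-1]]'
cat >> h.py <<'E'
O=np.array([0.579,-0.037,0]);a=np.radians(27.5);RS=np.array([[np.cos(a),-np.sin(a),0],[np.sin(a),np.cos(a),0],[0,0,1]])
def st(p): return (np.asarray(p)-O)@RS
def rep():
    s=bot.sense();print(s['clock'],"j",np.round(s['joint_positions'],2),"stand tcp",st(s['eef_pos']).round(3),"F",(np.array(s['ft_force'])@RS).round(1),"rot",(RS.T@np.array(s['tool_rot'])).round(3).tolist())
E
python3 - <<'E'
from h import *
rep();im,d=bot.grab_frame("side");cv2.imwrite("pics/s1.png",cv2.resize(im[110:290,160:350,::-1],None,fx=3,fy=3))
E
```

```text
clock: 6.5
eef_pos: [0.571, -0.0408, 0.2308]
tool_rot: [[0.773, 0.466, 0.43], [0.398, -0.884, 0.243], [0.494, -0.017, -0.869]]
ft_force: [0.4, -0.0, 0.9]
opening: 0.0002
grasp_force: 0.0
6.5 j [ 0.31  0.41 -0.11  2.13 -0.96  0.36  0.  ] stand tcp [-0.009  0.     0.231] F [ 0.3 -0.2  0.9] rot [[0.869, 0.005, 0.494], [-0.004, -1.0, 0.017], [0.494, -0.017, -0.869]]
```

View pics/s1.png

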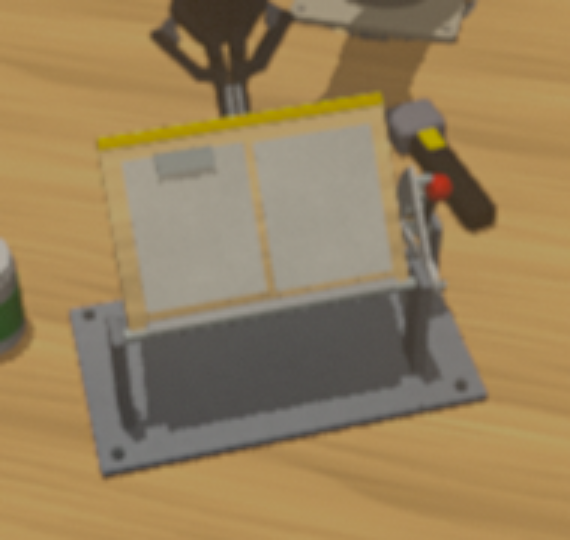

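The fingers are behind the board, just below the middle of the yellow edge, at crop (232,100). The knob, at crop (438,187), is still in. Pushing now.

```bash
python3 -m pendant '[[[0.007,0,0.001],[0,0,0],-1],[[0.007,0,0.001],[0,0,0],-1],[[0.007,0,0.001],[0,0,0],-1],[[0.007,0,0.001],[0,0,0],-1],[[0.007,0,0.001],[0,0,0],-1],[[0.007,0,0.001],[0,0,0],-1],[[0.007,0,0.001],[0,0,0],-1],[[0.005,0,0.001],[0,0,0],-1]]'
cat >> h.py <<'E'
def yl(save=None):
    v,u=np.mgrid[:384,:512]
    for n in("side","top"):
        im,d=bot.grab_frame(n);P=pts(n,d);q=st(P.reshape(-1,3)).reshape(P.shape)
        box=(d>0)&(q[...,2]>.06)&(q[...,2]<.33)&(q[...,0]>-.12)&(q[...,0]<.15)
        m=mask(im,'y')&box&(abs(q[...,1])<.13)
        r=mask(im,'r')&box&(q[...,1]>.14)&(q[...,1]<.21)
        if m.sum():
            e=np.median(q[m],0);print(n,m.sum(),"edge",e.round(3),"theta~",np.arctan2(e[2]-.12,.1-e[0]).round(3))
        if r.sum(): print(n,"knob",np.median(q[r],0).round(3))
        if save and n=="side": cv2.imwrite(save,cv2.resize(im[110:290,160:350,::-1],None,fx=3,fy=3))
E
python3 - <<'E'
from h import *
rep();yl("pics/s2.png")
E
```

```text
clock: 7.35
eef_pos: [0.6161, -0.0187, 0.2503]
tool_rot: [[0.775, 0.463, 0.431], [0.394, -0.886, 0.244], [0.494, -0.019, -0.869]]
ft_force: [-3.4, -0.6, 1.4]
opening: -0.0002
grasp_force: 1.2
7.35 j [ 0.17  0.42 -0.01  2.02 -0.85  0.42 -0.19] stand tcp [ 0.041 -0.001  0.25 ] F [-3.3  1.1  1.4] rot [[0.869, 0.001, 0.495], [-0.008, -1.0, 0.017], [0.494, -0.019, -0.869]]
side 551 edge [ 0.054 -0.002  0.276] theta~ 1.285
side knob [0.013 0.176 0.168]
top 692 edge [ 0.047 -0.005  0.28 ] theta~ 1.25
top knob [0.005 0.176 0.17 ]
```

```bash
python3 -m pendant '[[[0,0,0],[0,0,0],-1],[[-0.026,0,-0.015],[0,0,0],-1],[[-0.026,0,-0.015],[0,0,0],-1],[[-0.026,0,-0.015],[0,0,0],-1],[[-0.026,0,-0.015],[0,0,0],-1],[[-0.026,0,-0.015],[0,0,0],-1],[[-0.026,0,-0.015],[0,0,0],-1],[[0,0,0],[0,0,0],-1]]'
python3 - <<'E'
from h import *
rep();yl("pics/s3.png")
E
```

```text
clock: 8.25
eef_pos: [0.4531, -0.1046, 0.2508]
tool_rot: [[0.778, 0.457, 0.43], [0.39, -0.889, 0.241], [0.493, -0.019, -0.87]]
ft_force: [-0.2, 0.4, 0.4]
opening: -0.0003
grasp_force: 0.0
8.25 j [ 0.56  0.27 -0.1   2.3  -0.99  0.48  0.24] stand tcp [-0.143 -0.002  0.251] F [0.  0.5 0.4] rot [[0.87, -0.005, 0.493], [-0.014, -1.0, 0.015], [0.493, -0.019, -0.87]]
side 493 edge [ 0.036 -0.003  0.268] theta~ 1.162
side knob [0.04  0.174 0.159]
top 696 edge [0.027 0.003 0.271] theta~ 1.123
top knob [0.024 0.177 0.165]
```

Board and knob moved back: the pawl did not tip over (real tilt was about 1.2, the board now stands in 1.08). I'll push again about 10 mm further.

```bash
python3 -m pendant '[[[0.026,0,0.015],[0,0,0],-1],[[0.026,0,0.015],[0,0,0],-1],[[0.026,0,0.015],[0,0,0],-1],[[0.026,0,0.015],[0,0,0],-1],[[0.026,0,0.015],[0,0,0],-1],[[0.006,0,0.003],[0,0,0],-1],[[0.006,0,0.003],[0,0,0],-1],[[0.006,0,0.003],[0,0,0],-1]]'
python3 -m pendant '[[[0.006,0,0.003],[0,0,0],-1],[[0.006,0,0.003],[0,0,0],-1],[[0.006,0,0.003],[0,0,0],-1],[[0.005,0,0.003],[0,0,0],-1],[[0.003,0,0.001],[0,0,0],-1],[[0,0,0],[0,0,0],-1],[[0,0,0],[0,0,0],-1],[[0,0,0],[0,0,0],-1]]'
python3 - <<'E'
from h import *
rep();yl("pics/s4.png")
E
```

```text
clock: 9.15
eef_pos: [0.6053, -0.0235, 0.2502]
tool_rot: [[0.776, 0.463, 0.428], [0.394, -0.886, 0.244], [0.492, -0.021, -0.87]]
ft_force: [-8.5, -2.2, 2.0]
opening: 0.0
grasp_force: 3.7
clock: 9.95
eef_pos: [0.6303, -0.0119, 0.2516]
tool_rot: [[0.777, 0.461, 0.428], [0.393, -0.887, 0.242], [0.491, -0.02, -0.871]]
ft_force: [-9.2, -5.6, 4.0]
opening: 0.0002
grasp_force: 4.7
9.95 j [ 0.14  0.44  0.    1.98 -0.81  0.43 -0.26] stand tcp [ 0.057 -0.001  0.252] F [-10.8  -0.7   4. ] rot [[0.871, -0.0, 0.491], [-0.01, -1.0, 0.017], [0.491, -0.02, -0.871]]
side 588 edge [ 0.07  -0.003  0.281] theta~ 1.389
side knob [-0.022  0.175  0.162]
top 571 edge [ 0.062 -0.01   0.285] theta~ 1.342
top knob [-0.032  0.176  0.165]
```

The knob has gone to x -0.03, so the pawl is out. I'll retreat and let the board sink.

```bash
python3 -m pendant '[[[-0.026,0,-0.015],[0,0,0],-1],[[-0.026,0,-0.015],[0,0,0],-1],[[-0.026,0,-0.015],[0,0,0],-1],[[-0.026,0,-0.015],[0,0,0],-1],[[-0.026,0,-0.015],[0,0,0],-1],[[-0.026,0,-0.015],[0,0,0],-1],[[-0.026,0,-0.015],[0,0,0],-1],[[0,0,0],[0,0,0],-1]]'
python3 -m pendant '[[[0,0,0],[0,0.03,0],-1],[[0,0,0],[0,0.03,0],-1],[[0,0,0],[0,0.03,0],-1],[[0,0,0],[0,0.03,0],-1],[[0,0,0],[0,0,0],-1],[[0,0,0],[0,0,0],-1],[[0,0,0],[0,0,0],-1],[[0,0,0],[0,0,0],-1]]'
python3 - <<'E'
from h import *
rep();yl("pics/s5.png")
E
```

```text
clock: 10.85
eef_pos: [0.4441, -0.1098, 0.2541]
tool_rot: [[0.778, 0.458, 0.431], [0.39, -0.889, 0.24], [0.493, -0.019, -0.87]]
ft_force: [1.0, -0.0, 0.2]
opening: 0.0002
grasp_force: 0.0
clock: 11.65
eef_pos: [0.4464, -0.1067, 0.2533]
tool_rot: [[0.721, 0.465, 0.514], [0.366, -0.885, 0.287], [0.588, -0.019, -0.809]]
ft_force: [-0.1, 1.1, -0.0]
opening: -0.0
grasp_force: 0.0
11.65 j [ 1.11  0.34 -0.69  2.35 -1.09  0.35  0.41] stand tcp [-0.15  -0.001  0.253] F [ 0.4  1.1 -0. ] rot [[0.809, 0.003, 0.588], [-0.009, -1.0, 0.018], [0.588, -0.019, -0.809]]
side 274 edge [-0.04  -0.003  0.189] theta~ 0.458
side knob [-0.024  0.174  0.161]
top 582 edge [-0.045  0.002  0.184] theta~ 0.413
top knob [-0.033  0.177  0.165]
```

View pics/s5.png

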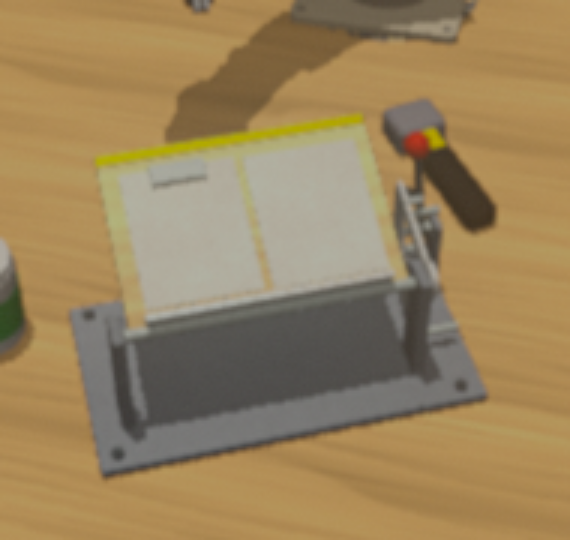

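The board is sinking (edge at crop y about 140) and the knob, at crop (415,145), leans toward the robot. Next I go down in front of the free edge, clear of it.

```bash
python3 -m pendant '[[[-0.007,0,0.021],[0,0,0],-1],[[-0.007,0,0.021],[0,0,0],-1],[[-0.007,0,0.021],[0,0,0],-1],[[-0.007,0,0.021],[0,0,0],-1],[[-0.007,0,0.021],[0,0,0],-1],[[-0.007,0,0.021],[0,0,0],-1],[[-0.007,0,0.021],[0,0,0],-1],[[-0.007,0,0.02],[0,0,0],-1]]'
python3 - <<'E'
from h import *
rep();yl("pics/s6.png")
E
```

```text
clock: 12.55
eef_pos: [0.4976, -0.1205, 0.1461]
tool_rot: [[0.75, 0.508, 0.424], [0.385, -0.856, 0.344], [0.538, -0.095, -0.837]]
ft_force: [0.7, 0.1, 0.3]
opening: -0.0001
grasp_force: 0.0
12.55 j [ 0.93  0.64 -0.56  2.24 -1.1   0.23  0.5 ] stand tcp [-0.111 -0.037  0.146] F [ 0.7 -0.2  0.3] rot [[0.843, 0.055, 0.535], [-0.005, -0.994, 0.11], [0.538, -0.095, -0.837]]
side 189 edge [-0.055 -0.002  0.125] theta~ 0.033
side knob [0.037 0.175 0.161]
top 546 edge [-0.057  0.004  0.127] theta~ 0.046
top knob [0.028 0.177 0.165]
```

View pics/s6.png

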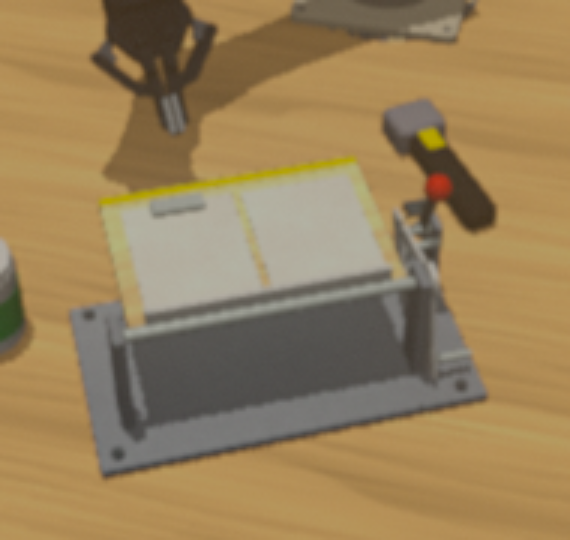

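The board is flat, with its edge at z about 0.12, and the knob is back in at crop (438,187). The wrist is at its joint limits, so I'll work out a relaxed pose with less tilt and yaw, tip low in front of the edge.

```bash
cat >> h.py <<'E'
from scipy.spatial.transform import Rotation as Ro
def plan(p,tilt,yaw,n):
    # p in stand frame; tilt from vertical, yaw rel. stand x (deg); prints equal rows (shift then turn)
    s=bot.sense();R=np.array(s['tool_rot']);T=RS@Ro.from_euler('zy',[yaw,-tilt],degrees=True).as_matrix()@np.diag([1,-1,-1.])
    P=O+RS@np.array(p);rv=Ro.from_matrix(R.T@T).as_rotvec()/n;dp=(P-np.array(s['eef_pos']))/n
    for i in range(n):
        print((R.T@dp).round(4).tolist(),rv.round(4).tolist());R=R@Ro.from_rotvec(rv).as_matrix()
E
python3 -c "
from h import *
plan([-.105,-.025,.085],25,-17,7)"
```

```text
[-0.004, -0.0008, 0.0079] [-0.0185, -0.0164, 0.0424]
[-0.0039, -0.0008, 0.0079] [-0.0185, -0.0164, 0.0424]
[-0.0038, -0.0007, 0.008] [-0.0185, -0.0164, 0.0424]
[-0.0037, -0.0007, 0.008] [-0.0185, -0.0164, 0.0424]
[-0.0036, -0.0007, 0.0081] [-0.0185, -0.0164, 0.0424]
[-0.0035, -0.0007, 0.0081] [-0.0185, -0.0164, 0.0424]
[-0.0034, -0.0007, 0.0082] [-0.0185, -0.0164, 0.0424]
```

```bash
sed -i "s/'zy'/'ZY'/" h.py; python3 -c "
from h import *
plan([-.105,-.025,.085],25,-17,7)"
```

```text
[-0.004, -0.0008, 0.0079] [-0.0361, -0.0167, 0.0373]
[-0.0039, -0.0009, 0.0079] [-0.0361, -0.0167, 0.0373]
[-0.0038, -0.0011, 0.0079] [-0.0361, -0.0167, 0.0373]
[-0.0037, -0.0012, 0.008] [-0.0361, -0.0167, 0.0373]
[-0.0036, -0.0014, 0.008] [-0.0361, -0.0167, 0.0373]
[-0.0035, -0.0015, 0.008] [-0.0361, -0.0167, 0.0373]
[-0.0035, -0.0017, 0.008] [-0.0361, -0.0167, 0.0373]
```

```bash
python3 -m pendant '[[[-0.004,-0.001,0.008],[-0.036,-0.017,0.037],-1],[[-0.004,-0.001,0.008],[-0.036,-0.017,0.037],-1],[[-0.004,-0.001,0.008],[-0.036,-0.017,0.037],-1],[[-0.0037,-0.0012,0.008],[-0.036,-0.017,0.037],-1],[[-0.0036,-0.0014,0.008],[-0.036,-0.017,0.037],-1],[[-0.0035,-0.0015,0.008],[-0.036,-0.017,0.037],-1],[[-0.0035,-0.0017,0.008],[-0.036,-0.017,0.037],-1],[[0,0,0],[0,0,0],-1]]' | head -0
python3 -c "
from h import *
rep();plan([-.105,-.025,.085],25,-17,4);print();plan([-.04,-.025,.085],25,-17,8)"
```

```text
13.45 j [ 0.39  0.54 -0.05  2.21 -1.1   0.23  0.06] stand tcp [-0.103 -0.056  0.137] F [ 0.9 -0.1 -0.4] rot [[0.899, -0.254, 0.357], [-0.254, -0.966, -0.047], [0.357, -0.048, -0.933]]
[-0.0071, -0.0068, 0.0115] [-0.015, 0.0179, 0.0045]
[-0.0073, -0.0069, 0.0112] [-0.015, 0.0179, 0.0045]
[-0.0076, -0.0071, 0.011] [-0.015, 0.0179, 0.0045]
[-0.0078, -0.0072, 0.0107] [-0.015, 0.0179, 0.0045]

[0.0037, -0.0055, 0.0086] [-0.0075, 0.0089, 0.0023]
[0.0037, -0.0055, 0.0086] [-0.0075, 0.0089, 0.0023]
[0.0036, -0.0056, 0.0086] [-0.0075, 0.0089, 0.0023]
[0.0035, -0.0057, 0.0086] [-0.0075, 0.0089, 0.0023]
[0.0034, -0.0057, 0.0086] [-0.0075, 0.0089, 0.0023]
[0.0033, -0.0058, 0.0086] [-0.0075, 0.0089, 0.0023]
[0.0032, -0.0059, 0.0086] [-0.0075, 0.0089, 0.0023]
[0.0031, -0.006, 0.0085] [-0.0075, 0.0089, 0.0023]Exception ignored on flushing sys.stdout:
BrokenPipeError: [Errno 32] Broken pipe
```

The joint limits block the approach with this wrist branch. Joint 5 reaches 4.24, so the other branch (joint 5 near pi) allows a strong outward tilt. I'll sweep there: first vertical and higher, then tilt to the right, then outward.

```bash
cat >> h.py <<'E'
def plan2(p,tilt,yaw,n):
    # like plan, yaw in world, tool x opposite to the tilt direction; constant tool-frame turn, shifts per row
    s=bot.sense();R=np.array(s['tool_rot']);T=Ro.from_euler('ZY',[yaw,-tilt],degrees=True).as_matrix()@np.diag([-1,1,-1.])
    P=O+RS@np.array(p);rv=Ro.from_matrix(R.T@T).as_rotvec()/n;dp=(P-np.array(s['eef_pos']))/n
    print("turn",rv.round(3).tolist())
    for i in range(n):
        print((R.T@dp).round(4).tolist());R=R@Ro.from_rotvec(rv).as_matrix()
E
python3 -c "
from h import *
plan2([-.05,-.03,.27],2,168,8)"
```

```text
turn [-0.015, -0.048, 0.053]
[0.011, -0.0057, -0.0134]
[0.0101, -0.006, -0.0139]
[0.0091, -0.0063, -0.0145]
[0.008, -0.0065, -0.015]
[0.0069, -0.0067, -0.0155]
[0.0058, -0.0068, -0.0159]
[0.0047, -0.0068, -0.0162]
[0.0036, -0.0068, -0.0165]
```

```bash
python3 -m pendant '[[[0.006,-0.006,-0.015],[-0.015,-0.048,0.053],-1],[[0.008,-0.006,-0.015],[-0.015,-0.048,0.053],-1],[[0.009,-0.006,-0.015],[-0.015,-0.048,0.053],-1],[[0.008,-0.0065,-0.015],[-0.015,-0.048,0.053],-1],[[0.007,-0.0067,-0.0155],[-0.015,-0.048,0.053],-1],[[0.006,-0.0068,-0.016],[-0.015,-0.048,0.053],-1],[[0.005,-0.0068,-0.016],[-0.015,-0.048,0.053],-1],[[0.004,-0.0068,-0.0165],[-0.015,-0.048,0.053],-1]]' >/dev/null
python3 -c "
from h import *
rep();plan2([-.05,-.03,.27],25,-85,16)"
```

```text
14.25 j [-0.38  0.57  0.81  1.75 -0.46  1.06 -1.19] stand tcp [-0.06  -0.03   0.268] F [ 1.1 -1.  -0.3] rot [[0.771, -0.636, -0.022], [-0.636, -0.771, 0.023], [-0.032, -0.004, -0.999]]
turn [-0.027, -0.018, -0.114]
[0.0005, -0.0004, -0.0002]
[0.0005, -0.0004, -0.0002]
[0.0005, -0.0003, -0.0002]
[0.0006, -0.0002, -0.0002]
[0.0006, -0.0001, -0.0002]
[0.0006, -0.0001, -0.0002]
[0.0006, -0.0, -0.0003]
[0.0006, 0.0001, -0.0003]
[0.0006, 0.0001, -0.0003]
[0.0005, 0.0002, -0.0003]
[0.0005, 0.0003, -0.0003]
[0.0005, 0.0003, -0.0003]
[0.0004, 0.0004, -0.0003]
[0.0004, 0.0004, -0.0003]
[0.0003, 0.0005, -0.0003]
[0.0002, 0.0005, -0.0003]
```

```bash
python3 -m pendant '[[[0,0,0],[-0.027,-0.018,-0.114],-1],[[0,0,0],[-0.027,-0.018,-0.114],-1],[[0,0,0],[-0.027,-0.018,-0.114],-1],[[0,0,0],[-0.027,-0.018,-0.114],-1],[[0,0,0],[-0.027,-0.018,-0.114],-1],[[0,0,0],[-0.027,-0.018,-0.114],-1],[[0,0,0],[-0.027,-0.018,-0.114],-1],[[0,0,0],[-0.027,-0.018,-0.114],-1]]' >/dev/null
python3 -c "
from h import *
rep()"
python3 -m pendant '[[[0,0,0],[-0.027,-0.018,-0.114],-1],[[0,0,0],[-0.027,-0.018,-0.114],-1],[[0,0,0],[-0.027,-0.018,-0.114],-1],[[0,0,0],[-0.027,-0.018,-0.114],-1],[[0,0,0],[-0.027,-0.018,-0.114],-1],[[0,0,0],[-0.027,-0.018,-0.114],-1],[[0,0,0],[-0.027,-0.018,-0.114],-1],[[0,0,0],[-0.027,-0.018,-0.114],-1]]' >/dev/null
python3 -c "
from h import *
rep();plan2([-.05,-.03,.27],40,-40,8)"
```

```text
15.05 j [-0.43  0.57  0.65  1.71 -0.11  1.04 -0.65] stand tcp [-0.06  -0.031  0.267] F [-0.3 -0.3  0.6] rot [[0.948, 0.245, -0.202], [0.218, -0.965, -0.149], [-0.231, 0.097, -0.968]]
15.85 j [-0.5   0.5   0.51  1.86  0.27  0.85 -0.13] stand tcp [-0.06  -0.031  0.267] F [-0.7 -1.4  0.5] rot [[0.342, 0.925, -0.166], [0.84, -0.38, -0.388], [-0.422, -0.006, -0.906]]
turn [-0.053, -0.031, -0.082]
[0.0004, 0.0011, -0.0007]
[0.0002, 0.0012, -0.0006]
[0.0001, 0.0012, -0.0005]
[0.0, 0.0013, -0.0005]
[-0.0001, 0.0013, -0.0004]
[-0.0002, 0.0013, -0.0003]
[-0.0003, 0.0013, -0.0003]
[-0.0005, 0.0013, -0.0002]
```

```bash
python3 -m pendant '[[[0,0.001,0],[-0.053,-0.031,-0.082],-1],[[0,0.001,0],[-0.053,-0.031,-0.082],-1],[[0,0.001,0],[-0.053,-0.031,-0.082],-1],[[0,0.001,0],[-0.053,-0.031,-0.082],-1],[[0,0.001,0],[-0.053,-0.031,-0.082],-1],[[0,0.001,0],[-0.053,-0.031,-0.082],-1],[[0,0.001,0],[-0.053,-0.031,-0.082],-1],[[0,0.001,0],[-0.053,-0.031,-0.082],-1]]' >/dev/null
python3 -c "
from h import *
rep();plan2([-.05,-.03,.25],45,-5,8)"
```

```text
16.65 j [-0.77  0.43  0.75  2.26  1.17  0.24 -0.43] stand tcp [-0.055 -0.033  0.267] F [ 0.3 -0.6  0.2] rot [[-0.255, 0.944, 0.21], [0.732, 0.331, -0.596], [-0.632, 0.001, -0.775]]
turn [-0.056, -0.012, -0.062]
[0.0014, 0.0007, 0.0015]
[0.0014, 0.0007, 0.0016]
[0.0014, 0.0007, 0.0016]
[0.0013, 0.0007, 0.0016]
[0.0013, 0.0007, 0.0016]
[0.0013, 0.0007, 0.0016]
[0.0013, 0.0007, 0.0017]
[0.0013, 0.0007, 0.0017]
```

Joint 5 is passing 1.17 with joint 6 low, as planned. Continue.

```bash
python3 -m pendant '[[[0.001,0.001,0.001],[-0.056,-0.012,-0.062],-1],[[0.001,0.001,0.001],[-0.056,-0.012,-0.062],-1],[[0.001,0.001,0.001],[-0.056,-0.012,-0.062],-1],[[0.001,0.001,0.001],[-0.056,-0.012,-0.062],-1],[[0.001,0.001,0.001],[-0.056,-0.012,-0.062],-1],[[0.001,0.001,0.001],[-0.056,-0.012,-0.062],-1],[[0.001,0.001,0.001],[-0.056,-0.012,-0.062],-1],[[0.001,0.001,0.001],[-0.056,-0.012,-0.062],-1]]' >/dev/null
python3 -c "
from h import *
rep();plan2([-.07,-.03,.24],55,10,8)"
```

```text
17.45 j [ 0.06  0.32 -0.02  2.46  2.84  0.42 -1.41] stand tcp [-0.051 -0.033  0.259] F [ 0.4  0.1 -0.2] rot [[-0.557, 0.631, 0.54], [0.452, 0.776, -0.441], [-0.697, -0.002, -0.717]]
turn [-0.036, -0.023, -0.031]
[0.0031, -0.0012, 0.0002]
[0.0031, -0.0011, 0.0001]
[0.0032, -0.001, -0.0]
[0.0032, -0.0009, -0.0001]
[0.0032, -0.0008, -0.0002]
[0.0032, -0.0007, -0.0003]
[0.0033, -0.0006, -0.0004]
[0.0033, -0.0005, -0.0005]
```

```bash
python3 -c "
from h import *
plan2([-.1,-.09,.19],42,0,8)"
```

```text
turn [-0.017, 0.005, -0.018]
[0.0062, -0.0094, 0.006]
[0.0063, -0.0094, 0.0058]
[0.0064, -0.0093, 0.0057]
[0.0066, -0.0093, 0.0056]
[0.0067, -0.0093, 0.0054]
[0.0069, -0.0093, 0.0053]
[0.007, -0.0092, 0.0052]
[0.0072, -0.0092, 0.0051]
```

```bash
python3 -m pendant '[[[0.006,-0.0094,0.006],[-0.017,0.005,-0.018],-1],[[0.006,-0.0094,0.006],[-0.017,0.005,-0.018],-1],[[0.0065,-0.0094,0.006],[-0.017,0.005,-0.018],-1],[[0.0065,-0.0093,0.0055],[-0.017,0.005,-0.018],-1],[[0.0065,-0.0093,0.0055],[-0.017,0.005,-0.018],-1],[[0.007,-0.0093,0.005],[-0.017,0.005,-0.018],-1],[[0.007,-0.0093,0.005],[-0.017,0.005,-0.018],-1],[[0.007,-0.0093,0.005],[-0.017,0.005,-0.018],-1]]' >/dev/null
python3 -c "
from h import *
rep();plan2([-.1,-.09,.085],42,0,8)"
```

```text
18.25 j [ 0.75  0.53 -0.47  2.45  3.23  0.47 -1.25] stand tcp [-0.101 -0.091  0.19 ] F [-0.5  0.2 -0.3] rot [[-0.658, 0.469, 0.588], [0.349, 0.883, -0.314], [-0.667, -0.001, -0.745]]
turn [-0.001, -0.0, -0.001]
[0.0088, 0.0002, 0.0098]
[0.0088, 0.0002, 0.0098]
[0.0088, 0.0002, 0.0098]
[0.0088, 0.0002, 0.0098]
[0.0088, 0.0002, 0.0098]
[0.0088, 0.0002, 0.0098]
[0.0088, 0.0002, 0.0098]
[0.0088, 0.0002, 0.0098]
```

```bash
python3 -m pendant '[[[0.009,0,0.01],[0,0,0],-1],[[0.009,0,0.01],[0,0,0],-1],[[0.009,0,0.01],[0,0,0],-1],[[0.009,0,0.01],[0,0,0],-1],[[0.009,0,0.01],[0,0,0],-1],[[0.009,0,0.01],[0,0,0],-1],[[0.009,0,0.01],[0,0,0],-1],[[0.009,0,0.01],[0,0,0],-1]]' >/dev/null
python3 -c "
from h import *
rep();plan2([-.05,-.08,.085],42,5,8);yl('pics/s7.png')"
```

```text
19.05 j [ 0.96  0.96 -0.84  2.47  2.77  0.81 -0.61] stand tcp [-0.096 -0.097  0.084] F [-0.  -0.5 -0.3] rot [[-0.661, 0.468, 0.586], [0.35, 0.884, -0.311], [-0.664, -0.001, -0.748]]
turn [-0.008, -0.001, -0.009]
[-0.0031, 0.0046, 0.0027]
[-0.0032, 0.0046, 0.0027]
[-0.0032, 0.0045, 0.0027]
[-0.0032, 0.0045, 0.0028]
[-0.0033, 0.0044, 0.0028]
[-0.0033, 0.0044, 0.0029]
[-0.0033, 0.0043, 0.0029]
[-0.0034, 0.0043, 0.0029]
side 195 edge [-0.054 -0.005  0.125] theta~ 0.033
side knob [0.037 0.175 0.161]
top 546 edge [-0.057  0.002  0.127] theta~ 0.047
top knob [0.028 0.177 0.164]
```

View pics/s7.png

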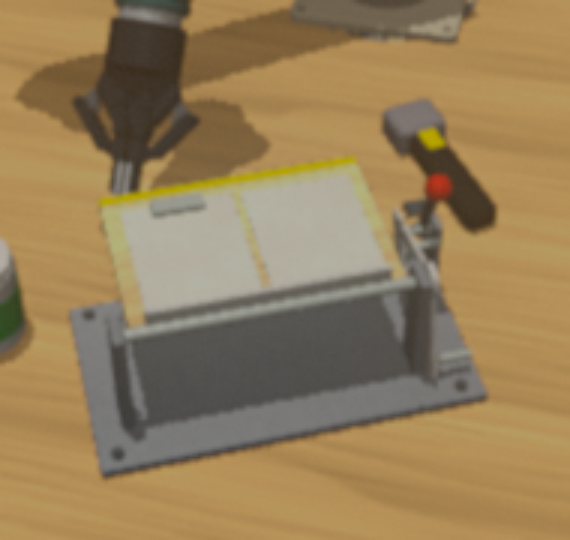

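The fingertips, at crop (123,190), are just in front of the edge and below board level, and the board is still flat with the pawl in. Next I move under the edge and lift.

```bash
python3 -m pendant '[[[-0.003,0.0045,0.0027],[0,0,0],-1],[[-0.003,0.0045,0.0027],[0,0,0],-1],[[-0.003,0.0045,0.0027],[0,0,0],-1],[[-0.003,0.0045,0.0027],[0,0,0],-1],[[-0.003,0.0045,0.0027],[0,0,0],-1],[[-0.003,0.0045,0.0027],[0,0,0],-1],[[0,0,0],[0,0,0],-1],[[-0.007,0.0007,-0.006],[0,0,0],-1]]'
python3 -c "
from h import *
rep()"
```

```text
clock: 19.95
eef_pos: [0.5632, -0.139, 0.0919]
tool_rot: [[-0.751, 0.007, 0.661], [0.008, 1.0, -0.002], [-0.661, 0.003, -0.751]]
ft_force: [-0.0, -1.0, 0.1]
opening: 0.0001
grasp_force: 0.0
19.95 j [ 0.87  0.93 -0.85  2.44  2.7   0.81 -0.63] stand tcp [-0.061 -0.083  0.092] F [-0.5 -0.9  0.1] rot [[-0.662, 0.468, 0.585], [0.354, 0.884, -0.307], [-0.661, 0.003, -0.751]]
```

```bash
python3 -m pendant '[[[-0.007,0.0007,-0.006],[0,0,0],-1],[[-0.007,0.0007,-0.006],[0,0,0],-1],[[-0.007,0.0007,-0.006],[0,0,0],-1],[[-0.007,0.0007,-0.006],[0,0,0],-1],[[-0.007,0.0007,-0.006],[0,0,0],-1],[[-0.007,0.0007,-0.006],[0,0,0],-1],[[-0.007,0.0007,-0.006],[0,0,0],-1],[[0,0,0],[0,0,0],-1]]'
python3 -c "
from h import *
rep();yl('pics/s8.png')"
```

```text
clock: 20.75
eef_pos: [0.5735, -0.1344, 0.1587]
tool_rot: [[-0.747, 0.006, 0.664], [0.005, 1.0, -0.004], [-0.664, 0.001, -0.747]]
ft_force: [-3.7, 0.4, -0.8]
opening: -0.0001
grasp_force: 1.8
20.75 j [ 0.88  0.75 -0.88  2.4   2.59  0.62 -0.62] stand tcp [-0.05  -0.084  0.159] F [-3.1  2.  -0.8] rot [[-0.66, 0.467, 0.588], [0.35, 0.884, -0.31], [-0.664, 0.001, -0.747]]
side 279 edge [-0.041 -0.006  0.186] theta~ 0.437
side knob [0.028 0.175 0.165]
top 637 edge [-0.044 -0.002  0.187] theta~ 0.433
top knob [0.018 0.176 0.168]
```

View pics/s8.png

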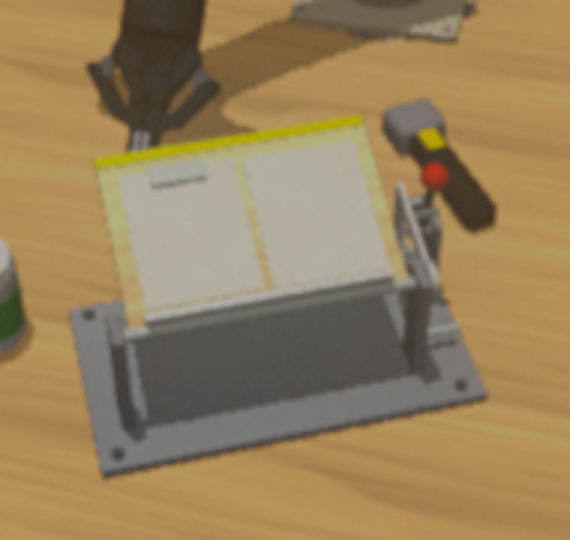

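The board is at about 0.4 rad, and the knob at crop (435,175) is only slightly nudged. The fingertips show above the edge at crop (140,140). I'll raise it about 0.13 rad more.

```bash
python3 -m pendant '[[[-0.0035,0.0008,-0.0017],[0,0,0],-1],[[-0.0035,0.0008,-0.0017],[0,0,0],-1],[[-0.0035,0.0008,-0.0017],[0,0,0],-1],[[-0.0035,0.0008,-0.0017],[0,0,0],-1],[[-0.0035,0.0008,-0.0017],[0,0,0],-1],[[-0.002,0.0004,-0.001],[0,0,0],-1],[[0,0,0],[0,0,0],-1],[[0,0,0],[0,0,0],-1]]'
python3 -c "
from h import *
rep();yl('pics/s9.png')"
```

```text
clock: 21.65
eef_pos: [0.5811, -0.1304, 0.1768]
tool_rot: [[-0.749, 0.007, 0.662], [0.007, 1.0, -0.003], [-0.662, 0.002, -0.749]]
ft_force: [-5.8, -1.1, -1.4]
opening: -0.0003
grasp_force: 2.0
21.65 j [ 0.87  0.69 -0.87  2.37  2.54  0.56 -0.61] stand tcp [-0.041 -0.084  0.177] F [-5.6  1.7 -1.4] rot [[-0.661, 0.468, 0.586], [0.352, 0.884, -0.309], [-0.662, 0.002, -0.749]]
side 310 edge [-0.032 -0.006  0.203] theta~ 0.564
side knob [0.038 0.174 0.161]
top 770 edge [-0.037  0.004  0.205] theta~ 0.557
top knob [0.028 0.177 0.165]
```

The pawl has dropped back in and the tilt is about 0.515, past the second notch. I'll lower it gently and withdraw.

```bash
python3 -m pendant '[[[0.0035,-0.0008,0.0017],[0,0,0],-1],[[0.0035,-0.0008,0.0017],[0,0,0],-1],[[0.0035,-0.0008,0.0017],[0,0,0],-1],[[0.0035,-0.0008,0.0017],[0,0,0],-1],[[0.007,-0.0007,0.006],[0,0,0],-1],[[0.007,-0.0007,0.006],[0,0,0],-1],[[0.007,-0.0007,0.006],[0,0,0],-1],[[0.007,-0.0007,0.006],[0,0,0],-1]]'
python3 -c "
from h import *
rep();yl()"
```

```text
clock: 22.55
eef_pos: [0.5699, -0.1362, 0.1248]
tool_rot: [[-0.749, 0.007, 0.662], [0.007, 1.0, -0.003], [-0.662, 0.003, -0.749]]
ft_force: [-0.1, -0.8, -0.8]
opening: -0.0002
grasp_force: 0.0
22.55 j [ 0.87  0.84 -0.87  2.42  2.64  0.72 -0.63] stand tcp [-0.054 -0.084  0.125] F [-0.4 -0.7 -0.8] rot [[-0.661, 0.468, 0.586], [0.352, 0.884, -0.308], [-0.662, 0.003, -0.749]]
side 326 edge [-0.034 -0.015  0.2  ] theta~ 0.534
side knob [0.039 0.175 0.16 ]
top 665 edge [-0.037  0.004  0.202] theta~ 0.538
top knob [0.028 0.177 0.165]
```

```bash
python3 -m pendant '[[[0.0053,-0.0037,-0.0047],[0,0,0],-1],[[0.0053,-0.0037,-0.0047],[0,0,0],-1],[[0.0053,-0.0037,-0.0047],[0,0,0],-1],[[0.0053,-0.0037,-0.0047],[0,0,0],-1],[[0.0053,-0.0037,-0.0047],[0,0,0],-1],[[0,0,0],[0,0,0],-1],[[0,0,0],[0,0,0],-1],[[0,0,0],[0,0,0],-1]]'
python3 -c "
from h import *
rep();yl()
z=np.load('top.npz')['im'];im,_=bot.grab_frame('top');cv2.imwrite('pics/t9.png',np.hstack([z[90:330,150:430],im[90:330,150:430]])[...,::-1])"
```

```text
clock: 23.45
eef_pos: [0.538, -0.156, 0.1266]
tool_rot: [[-0.751, 0.006, 0.661], [0.007, 1.0, -0.002], [-0.661, 0.003, -0.751]]
ft_force: [-0.2, 0.6, 0.2]
opening: -0.0
grasp_force: 0.0
23.45 j [ 1.02  0.89 -1.    2.47  2.58  0.76 -0.49] stand tcp [-0.091 -0.087  0.127] F [0.1 0.6 0.2] rot [[-0.663, 0.467, 0.585], [0.353, 0.884, -0.306], [-0.661, 0.003, -0.751]]
side 302 edge [-0.034 -0.004  0.2  ] theta~ 0.537
side knob [0.038 0.175 0.161]
top 707 edge [-0.038  0.001  0.202] theta~ 0.536
top knob [0.029 0.177 0.165]
```

View pics/t9.png

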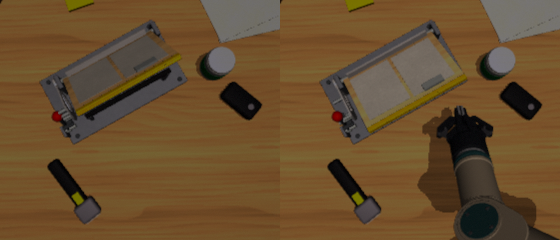

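The right half shows the board lower and steady, the gripper clear of it at (460,125), and the tin (497,62), mouse (520,100) and scanner (355,190) unmoved. Handing in.

```bash
python3 -c "
from workcell import bot
print(bot.hand_in())"
```

```text
the job is handed in; nothing more can be done
None
```

I handed the job in at about 23.5 s: the pawl was thrown out and re-engaged at flat, and the board now measures about 0.49 rad, in the second notch with the pawl in; the gripper is clear, the tin, mouse and scanner look unmoved, and the hand-in returned no verdict.

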